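Take an asparagus bundle out through the window of a drum's turning cover

TASK

By its upright peg handle, turn the round cover of the drum counter-clockwise fully to its stop, so that its window lies lengthwise over the asparagus bundle inside. Then grasp the bundle through the window, tip it end-first out through the opening, which is shorter than the bundle, and hold it up in the air with all of it at least a hand's breadth (80 mm) above the cover. Finish while still holding the bundle, motionless up there; leave the cover at its stop and do not disturb the tape roll, the tub or the tray.

Things in the scene. Friction and masses are not known exactly. Their poses are not given: they have to be found in the camera images.
- window (a point): Centre of the window in the drum's round cover, level with the cover's top, 105 mm above the bench. Axes: x across the window, y along it, z up; it turns with the cover. The window is 210 mm along y and 170 mm along x, cut in a level steel plate 6 mm thick and 215 mm in radius. The cover turns about the vertical through this point.
- cover (a joint): Angle of the turning cover in rad, counter-clockwise from above positive, -1.1 to 0. At 0 it is against its stop and the window's y axis lies along the drum's y, over the bundle. It starts between -1.1 and -0.55 and stays where it is left (about 2 N at the handle turns it).
- handle_top (a point): Centre of the top of the cover's handle: a black upright round peg 22 mm in diameter and 60 mm tall on the cover (its top 165 mm above the bench), 172 mm from the cover's axis. Seen from the axis it stands 0.5 rad counter-clockwise from the window's -x direction (so towards the window's -y) and turns with the cover.
- drum: The fixed round drum under the cover, 420 mm across; place and yaw differ each time. Origin on the bench at its centre; z up, y along its cradle. Inside floor 30 mm above the bench, wall inside 203 mm from the axis, cover's underside 99 mm above the bench.
- bundle_mid (a point): Centre of the asparagus bundle, half-way up: six rigid green stalks in two white bands, 42 mm wide (x), 250 mm long (y), 28 mm high (z), 0.11 to 0.22 kg, balanced at its centre, tips towards its +y. It lies in the drum's cradle along the drum's y axis, its centre 69 mm above the bench and within about 8 mm of the drum's axis.
- bundle: The same bundle; origin at the centre of its underside, 14 mm below its centre, same axes. Its cradle: two black saddles 72 to 102 mm from the drum's axis on either side, 25 mm high on the floor, with cheeks 6 mm clear of the bundle's sides up to 75 mm above the bench. Open at both ends, so the bundle can slide lengthwise; its middle is free for fingers.
- bundle_butt (a point): Centre of the butt end of the bundle, 125 mm from its centre towards its -y.
- bundle_tip (a point): Centre of the tip end of the bundle, 125 mm from its centre towards its +y.
- band_roll: Bystander, leave alone: a loose roll of white tape, ring 90 mm outside, 56 mm inside, 30 mm high, lying flat on the bench to the robot's left. Origin at the centre of its underside.
- tub: Bystander, leave alone: a loose white open cup, 90 mm across, 75 mm high, on the bench to the robot's left. Origin at the centre of its underside.
- tray: Bystander, leave alone: a pale green open plastic tray 220 x 150 mm, 60 mm high, to the robot's right. Origin at the centre of its underside.

How it is judged:
By the outcome, as a careful person would: the job done as asked, in the order asked, and still so for the second after the job is handed in, while the arm keeps its last pose, push and grip.
It also fails if it takes over 59 s, if anything falls off the work surface, if the arm or the gripper's body presses on something with over 40 N, if the wrist force passes 120 N, or if a joint passes its speed limit or range.

ROBOT

A 6-joint arm with a two-finger parallel gripper is mounted at the origin on the work surface. World frame = base frame: x ahead of the robot, y to its left, z up, the work surface at z = 0. Lengths are in mm, angles in rad, forces in N, time in s.
With the tool pointing down it reaches from about 350 to 925 mm from the base axis. Payload 6.4 kg.
Tool frame: the origin (TCP) lies between the finger pads; the fingertips stand 14 mm ahead of it and the grasp point (between the pads) lies 5 mm behind it (nose_length is the z of the fingertips in the tool frame, in mm); z points along the fingers, y is the direction in which the jaws open and shut (so a half turn about z gives the same grasp; the last joint's range is limited). The gripper opens to 94 mm and grips with 3 to 60 N. Pads are 16 mm wide; open, the fingers measure 119 mm over their backs; the gripper's body (75 mm by 177 mm) begins 78 mm behind the grasp point.
Start: joints at [1.079, 0.245, 1.558, -0, 1.339, -0.174], TCP at [203.108, 617.463, 193.655] pointing down, gripper open.
Joint ranges: [-3.13, 3.13], [-1.02, 2.26], [0.13, 2.54], [-0.95, 4.09], [0.21, 2.88], [-2.74, 2.74]. Speed limits (rad/s): [2.57, 2.57, 3.14, 3.14, 3.14, 3.14].

INTERFACE

Orientations are given as a 3x3 rotation matrix whose columns are the frame's x, y, z axes.
In Python, from cell import * gives the robot as it stands. The module is installed in compiled form; this text tells all that it offers. Calls block until the motion is done:
- move_ptp(position, orientation): joint-space move of the TCP to a pose.
- move_l(position, v=150, rot=None, stop_force=None): straight line of the TCP; rot=None keeps the orientation; v is the mean speed in mm/s. With stop_force (N) it stops when the force on the tool has changed by that much, and returns True; else False.
- goto_joints(angles): joint-space move.
- grip(opening): opening from 0.0 (shut) to 1.0 (fully open); the grip force is fixed at half the most; returns when the fingers have stopped.
- dwell(seconds).
- inverse_kinematics(position, orientation): joint angles nearest the present ones, or None.
- camera(name): name is "scene" or "top"; returns (picture, depth): 480x640x3 uint8, blue, green, red; 480x640 float32, mm along the optical axis (not along the pixel's ray), 0 where there is no reading.
- camera_model(name): a dict with "camera_matrix" (3x3 intrinsics, pixels), "k1" (the pictures are not rectified: a ray, as slopes to the right and down, at radius r is drawn at 1 + k1 r^2 times it, then the intrinsics apply), "world_to_cam" (4x4, takes a point from world to camera coordinates). Camera axes: x right, y down, z forward; pixel columns grow to the right and rows downward; lengths in mm; the calibration is good to about 2 mm. A picture is of the moment at which its call begins. camera_model takes no time and is no camera call.
A pose or a line that the arm cannot do raises IKError and nothing moves.
- close_job(): hands the job in, once; it reports no verdict.
Trained networks look in the newest picture that a camera, given by its name, has taken for a name from the list of things; names that differ only in an ending like _2 or _b are one class to them, and where a whole thing is asked for, a point or a joint stands for the part that bears it (a point fixed in the world has none). Each returns a list of dicts, best first, with "score" (0 to 1); they miss things now and then, are a little off and sometimes report something else, mostly with a low value. They report only what shows in the picture. A call takes as long as a camera call.
- masks_of(camera, query): "region" (480x640 bool, what is visible of it) and "xy" ([column, row] in pixels, amid what is visible of it).
Readings, each from a call of its own:
- read_clock(): time.
- read_joint_positions(): joint angles.
- read_dq(): joint speeds.
- read_joint_torque(): joint torques, N m.
- read_position(): TCP position.
- read_tool_rot(): TCP orientation.
- read_ft_force(): force on the tool from outside, world axes, zero at the start.
- read_wrist_torque(): the same for the moment, N m.
- read_gripper_width(): opening from 0.0 (shut) to 1.0 (fully open).
Only numpy, scipy, OpenCV 4.12 (cv2) and the standard library are available. Lean on these libraries where they do the work, as an engineer would, in place of code of your own. Each camera call takes 0.05 s, during which the arm holds its last target.

## Working session

There is one attempt and no reset: what is moved stays moved. The work goes in short steps, each a Python script; the robot and the scene stay as the last script left them, time stands still between calls to the robot, and variables do not carry over. Pictures are saved under pics/ and viewed, and the job is handed in when it is done.

```bash
mkdir -p pics; ls
python3 - <<'E'
from cell import *
import cv2,numpy as np
for n in ("scene","top"):
    p,d=camera(n); cv2.imwrite(f"pics/{n}0.png",p); np.save(f"{n}_d.npy",d)
    m=camera_model(n); print(n,m)
    for q in ("cover","handle_top","bundle","window","drum","band_roll","tub","tray"):
        try:
            print(q,[(round(float(r["score"]),2),np.round(r["xy"]).tolist(),int(r["region"].sum())) for r in masks_of(n,q)[:3]])
        except Exception as e: print(q,e)
print(read_clock(),read_tool_rot(),read_ft_force())
E
```

```text
pics
scene {'camera_matrix': array([[571.63760391,   0.        , 316.35831476],
       [  0.        , 571.63760391, 239.9346057 ],
       [  0.        ,   0.        ,   1.        ]]), 'k1': -0.09939649899173819, 'world_to_cam': array([[ 7.23305377e-01,  6.90382844e-01, -1.41724917e-02,
        -3.88750425e+02],
       [ 5.41639330e-01, -5.79960253e-01, -6.08500568e-01,
        -2.63497314e+02],
       [-4.28317835e-01,  4.32455354e-01, -7.93426871e-01,
         1.74212117e+03],
       [ 0.00000000e+00,  0.00000000e+00,  0.00000000e+00,
         1.00000000e+00]])}
cover [(0.64, [372.0, 256.0], 15240)]
handle_top [(0.89, [372.0, 258.0], 15418)]
bundle [(0.64, [368.0, 232.0], 1149)]
window [(0.63, [371.0, 258.0], 15193)]
drum [(0.59, [353.0, 243.0], 5812)]
band_roll [(0.75, [429.0, 173.0], 386)]
tub [(0.87, [389.0, 145.0], 902), (0.73, [152.0, 356.0], 6430)]
tray [(0.84, [151.0, 357.0], 6565), (0.3, [369.0, 258.0], 15446)]
top {'camera_matrix': array([[482.25200473,   0.        , 330.93137809],
       [  0.        , 482.25200473, 243.24801147],
       [  0.        ,   0.        ,   1.  
[... 225 characters left out ...]
      [ 8.70954546e-02, -1.63685819e-02, -9.96065485e-01,
         1.14394367e+03],
       [ 0.00000000e+00,  0.00000000e+00,  0.00000000e+00,
         1.00000000e+00]])}
cover [(0.55, [255.0, 253.0], 22435), (0.53, [272.0, 214.0], 5084)]
handle_top [(0.95, [259.0, 252.0], 22309)]
bundle [(0.88, [279.0, 222.0], 1670)]
window [(0.84, [258.0, 248.0], 22187)]
drum [(0.6, [275.0, 214.0], 4823)]
band_roll [(0.95, [148.0, 240.0], 891)]
tub [(0.73, [135.0, 300.0], 1318)]
tray [(0.96, [515.0, 293.0], 6238)]
0.9 [[-9.49931215e-01  3.12459094e-01 -3.51264719e-05]
 [ 3.12459095e-01  9.49931213e-01 -6.29959813e-05]
 [ 1.36840649e-05 -7.08174347e-05 -9.99999997e-01]] [-0.42285868  0.48956396 -1.09377891]
```

View pics/top0.png

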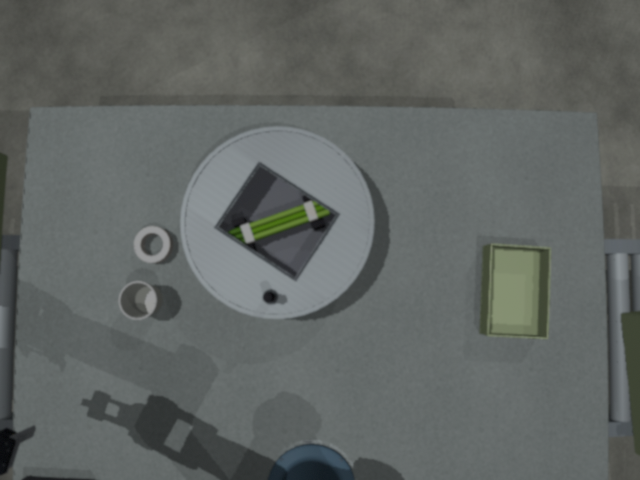

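View pics/scene0.png

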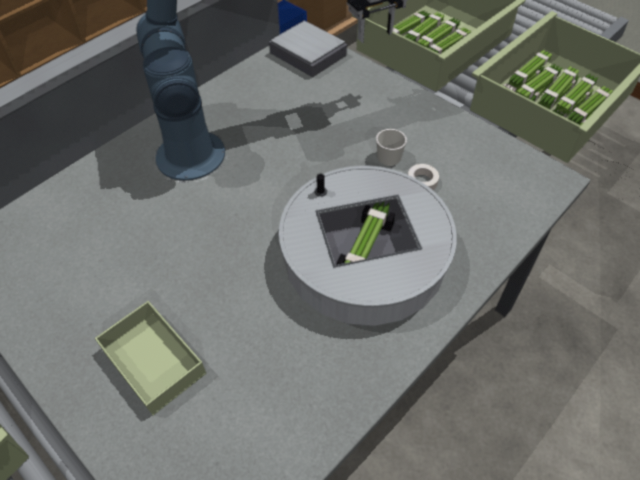

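```bash
cat > h.py <<'E'
from cell import *
import cv2,numpy as np
def unproj(n,uv,z):
    m=camera_model(n); uv=np.asarray(uv,float).reshape(-1,1,2)
    s=cv2.undistortPoints(uv,m["camera_matrix"],np.array([m["k1"],0,0,0])).reshape(-1,2)
    T=m["world_to_cam"]; R=T[:3,:3]; c=-R.T@T[:3,3]
    d=np.c_[s,np.ones(len(s))]@R
    return c+d*((z-c[2])/d[:,2])[:,None]
def proj(n,P):
    m=camera_model(n);T=m["world_to_cam"]; P=np.asarray(P,float).reshape(-1,3)
    return cv2.projectPoints(P,cv2.Rodrigues(T[:3,:3])[0],T[:3,3],m["camera_matrix"],np.array([m["k1"],0,0,0]))[0].reshape(-1,2)
def fitc(P):
    A=np.c_[2*P[:,:2],np.ones(len(P))]; s=np.linalg.lstsq(A,(P[:,:2]**2).sum(1),rcond=None)[0]
    return s[:2],np.sqrt(s[2]+s[:2]@s[:2])
def cloud(n,d):
    m=camera_model(n); v,u=np.mgrid[0:480,0:640]
    s=cv2.undistortPoints(np.stack([u,v],-1).reshape(-1,1,2).astype(float),m["camera_matrix"],np.array([m["k1"],0,0,0])).reshape(480,640,2)
    C=np.dstack([s[...,0]*d,s[...,1]*d,d]).reshape(-1,3); T=m["world_to_cam"]
    W=(C-T[:3,3])@T[:3,:3]; W=W.reshape(480,640,3); W[d==0]=np.nan; return W
E
python3 - <<'E'
from h import *
for n in ("top","scene"):
    p=cv2.imread(f"pics/{n}0.png"); d=np.load(f"{n}_d.npy"); W=cloud(n,d); z=W[...,2]
    mk=(abs(z-105)<8).astype(np.uint8); k=cv2.connectedComponentsWithStats(mk); i=1+np.argmax(k[2][1:,4]); mk=(k[1]==i).astype(np.uint8)
    c=max(cv2.findContours(mk,cv2.RETR_EXTERNAL,cv2.CHAIN_APPROX_NONE)[0],key=len)[:,0]
    P=unproj(n,c,105)
    for _ in range(5):
        cc,r=fitc(P); e=abs(np.hypot(*(P[:,:2]-cc).T)-r); P=P[e<max(3,np.median(e)*2)]
    print(n,"cover",cc,r,len(P),"z",np.nanmedian(z[mk>0]))
    # handle
    hm=(z>125)&(z<175)&(np.hypot(W[...,0]-cc[0],W[...,1]-cc[1])<210)
    print("handle",hm.sum(), np.nanmean(W[hm&(z>158)],0) if hm.any() else None)
    rel=np.nanmean(W[hm&(z>158)],0)[:2]-cc; print("r",np.hypot(*rel),"ang",np.arctan2(rel[1],rel[0]))
    # bundle green
    hsv=cv2.cvtColor(p,cv2.COLOR_BGR2HSV)
    g=(hsv[...,0]>28)&(hsv[...,0]<60)&(hsv[...,1]>120)&(np.hypot(W[...,0]-cc[0],W[...,1]-cc[1])<200)
    print("green",g.sum(),np.nanmedian(z[g]))
    vs=np.argwhere(g)[:,::-1].astype(np.float32); Q=unproj(n,vs,83)[:,:2]; 
    rr=cv2.minAreaRect(Q.astype(np.float32)); print(rr); print(cv2.boxPoints(rr))
    e=np.linalg.eigh(np.cov(Q.T))[1][:,1]; print("axis ang",np.arctan2(e[1],e[0]),"mean",Q.mean(0))
    # window corners
    hole=cv2.fillPoly(np.zeros((480,640),np.uint8),[c.reshape(-1,1,2)],1)*(z<100); k=cv2.connectedComponentsWithStats(hole.astype(np.uint8)); i=1+np.argmax(k[2][1:,4])
    hs=np.argwhere(k[1]==i)[:,::-1]; print("win",cv2.minAreaRect(unproj(n,hs,105)[:,:2].astype(np.float32)))
    x0,y0=(180,120) if n=="top" else (270,150)
    cv2.imwrite(f"pics/{n}0z.png",cv2.resize(p[y0:y0+200,x0:x0+200],None,fx=3,fy=3,interpolation=cv2.INTER_CUBIC))
E
```

```text
top cover [636.90757145  79.2958239 ] 219.29580893060893 542 z 105.27594148330667
handle 99 [464.38124985  90.10362081 165.08813352]
r 172.8645137606182 ang 3.0790300701876987
green 1182 81.3920721324917
((635.3173828125, 76.45255279541016), (43.25604248046875, 232.27096557617188), 18.488901138305664)
[[577.9767   179.73502 ]
 [651.63464  -40.547314]
 [692.6581   -26.82991 ]
 [619.0001   193.45242 ]]
axis ang 1.8641718544503314 mean [635.88389039  74.88059114]
win ((636.0147094726562, 78.79241943359375), (208.58642578125, 170.01303100585938), 56.918766021728516)
scene cover [639.78169906  77.25970036] 219.26612046646034 374 z 104.24828597334115
handle 112 [468.81416464  89.14816608 162.52121527]
r 171.38037647745253 ang 3.072168012913691
green 731 80.68634721306101
((632.0540161132812, 102.51920318603516), (47.65794372558594, 181.07493591308594), 22.705989837646484)
[[575.12415  176.84177 ]
 [645.01953    9.800554]
 [688.9839    28.19664 ]
 [619.0885   195.23785 ]]
axis ang 1.9252624466892194 mean [637.84073841  87.97017172]
win ((638.7158203125, 79.18055725097656), (214.17605590820312, 167.99122619628906), 57.19498062133789)
```

View pics/top0z.png

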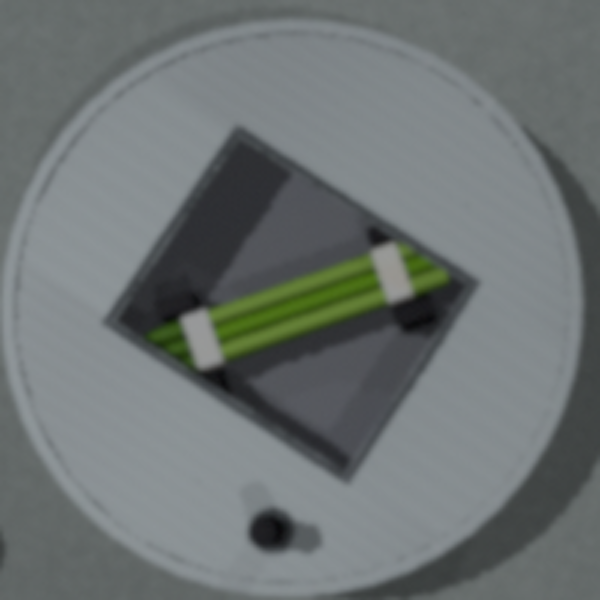

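View pics/scene0z.png

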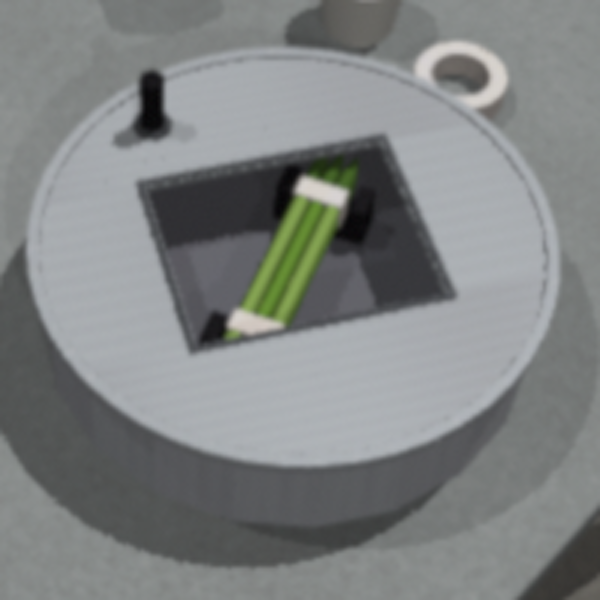

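```bash
cat >> h.py <<'E'
C=np.array([637.5,78.8]); A0=3.077
def Rt(jaw):  # tool down, jaw axis at world angle
    y=np.array([np.cos(jaw),np.sin(jaw),0]); z=np.array([0,0,-1.]); return np.c_[np.cross(y,z),y,z]
def hp(a,z,r=172): return np.array([C[0]+r*np.cos(a),C[1]+r*np.sin(a),z])
E
python3 - <<'E'
from h import *
for s in (0,np.pi):
    for a in np.linspace(A0,A0+.95,4):
        q=inverse_kinematics(hp(a,135),Rt(a+np.pi/2+s)); print(s,a,None if q is None else np.round(q,2))
def Rb(ang,th,s):
    x=np.array([np.cos(ang-np.pi/2),np.sin(ang-np.pi/2),0]); y=np.array([np.cos(ang),np.sin(ang),0]); zz=np.array([0,0,1.])
    tz=np.sin(th)*y-np.cos(th)*zz; ty=x*s; return np.c_[np.cross(ty,tz),ty,tz]
for s in (1,-1):
    for th in (-.7,-.5,0,.5,.7):
        o=[]
        for z in (69,200,350):
            q=inverse_kinematics([637,78,z],Rb(1.885,th,s)); o.append(None if q is None else np.round(q,2).tolist())
        print(s,th,o)
E
```

```text
0 3.077 [-0.05 -0.11  2.05 -0.    1.21  1.59]
0 3.393666666666667 [-0.16 -0.12  2.05 -0.    1.21  1.15]
0 3.7103333333333333 [-0.26 -0.07  2.   -0.    1.2   0.74]
0 4.027 [-0.32  0.03  1.91 -0.    1.2   0.37]
3.141592653589793 3.077 [-0.05 -0.11  2.05 -0.    1.21 -1.56]
3.141592653589793 3.393666666666667 [-0.16 -0.12  2.05 -0.    1.21 -1.99]
3.141592653589793 3.7103333333333333 [-0.26 -0.07  2.   -0.    1.2  -2.4 ]
3.141592653589793 4.027 None
1 -0.7 [[0.24, 0.44, 1.7, -0.8, 1.1, 0.34], [0.24, 0.27, 1.65, -0.74, 1.26, 0.17], [0.24, 0.15, 1.51, -0.7, 1.46, -0.0]]
1 -0.5 [[0.16, 0.38, 1.7, -0.58, 1.05, 0.14], [0.16, 0.23, 1.64, -0.52, 1.24, 0.01], [0.16, 0.13, 1.47, -0.5, 1.47, -0.12]]
1 0 [[-0.05, 0.36, 1.66, -0.0, 1.12, -0.37], [-0.05, 0.22, 1.57, -0.0, 1.35, -0.37], [-0.05, 0.15, 1.39, -0.0, 1.6, -0.37]]
1 0.5 [[-0.25, 0.49, 1.56, 0.43, 1.4, -0.7], [-0.25, 0.34, 1.49, 0.42, 1.59, -0.61], [-0.25, 0.25, 1.33, 0.43, 1.82, -0.51]]
1 0.7 [[-0.31, 0.57, 1.5, 0.55, 1.53, -0.78], [-0.31, 0.42, 1.46, 0.56, 1.7, -0.67], [-0.31, 0.31, 1.32, 0.59, 1.91, -0.53]]
-1 -0.7 [None, None, None]
-1 -0.5 [None, None, None]
-1 0 [None, None, None]
-1 0.5 [[-0.25, 0.49, 1.56, 0.43, 1.4, 2.44], [-0.25, 0.34, 1.49, 0.42, 1.59, 2.53], [-0.25, 0.25, 1.33, 0.43, 1.82, 2.63]]
-1 0.7 [[-0.31, 0.57, 1.5, 0.55, 1.53, 2.36], [-0.31, 0.42, 1.46, 0.56, 1.7, 2.47], [-0.31, 0.31, 1.32, 0.59, 1.91, 2.61]]
```

Run:
```python
from h import *
R=Rt(A0+np.pi/2)
move_ptp(hp(A0,250),R); 
print(read_clock(),read_position())
print(move_l(hp(A0,138),v=120,stop_force=10))
grip(0.33); print("w",read_gripper_width(),read_ft_force(),read_clock())
a=A0; hit=False
for k in range(14):
    a+=0.08
    hit=move_l(hp(a,138),v=60,rot=Rt(a+np.pi/2),stop_force=10)
    f=read_ft_force(); t=np.array([-np.sin(a),np.cos(a),0]); print(round(a-A0,2),hit,np.round(f,1),round(float(f@t),1))
    if hit: break
p=read_position(); print(p,np.arctan2(*(p[:2]-C)[::-1])-A0,read_clock())
p,d=camera("top"); cv2.imwrite("pics/top1.png",p)
```

```text
3.025 [465.83266626  90.35597062 249.95753971]
False
w 0.3289030559655252 [-0.27584937  0.2309776  -0.46581381] 5.175
0.08 False [-0.2 -0.5 -1. ] 0.5
0.16 False [0.4 0.4 0.1] -0.3
0.24 False [0.1 0.7 0.2] -0.7
0.32 False [ 0.8  0.3 -0.2] -0.0
0.4 False [-0.4  0.3  0.3] -0.4
0.48 False [-0.3  1.   0.4] -1.0
0.56 False [-0.4  0.1  0.1] -0.3
0.64 False [-0.2  0.1 -0.2] -0.2
0.72 False [ 0.9  0.6 -1. ] 0.1
0.8 False [-0.3  0.7  0.3] -0.7
0.88 False [-0.  -0.2 -0.5] 0.1
0.96 True [-1.   0.8  1.5] -1.3
[525.96364033 -51.88159313 137.01142252] -5.354317132578534 9.6583
```

View pics/top1.png

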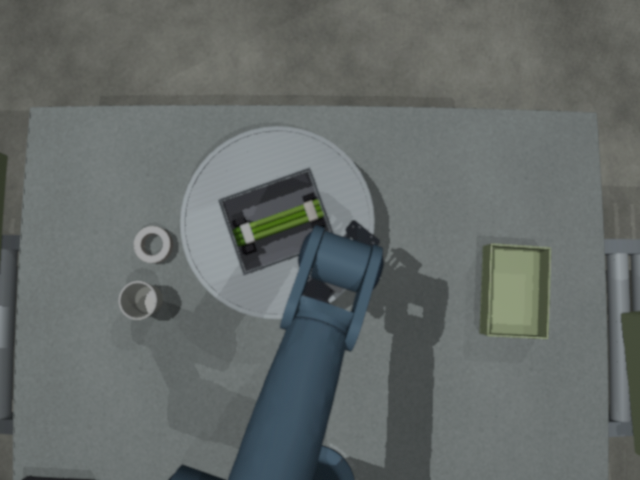

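Run:
```python
from h import *
p=read_position(); a=np.arctan2(*(p[:2]-C)[::-1])%(2*np.pi); print("turned",a-A0)
move_l(hp(a-0.02,137),v=40); grip(0.7); move_l(hp(a-.02,240),v=200)
q=[ -0.9,0.0,1.6,0,1.3,0.3]
pr=[250,-450,300]
move_ptp(pr,Rt(1.2)); print(read_clock())
n="top"; im,d=camera(n); cv2.imwrite("pics/top2.png",im); np.save("top2d.npy",d)
s,ds=camera("scene"); cv2.imwrite("pics/scene2.png",s)
W=cloud(n,d); z=W[...,2]
rad=np.hypot(W[...,0]-C[0],W[...,1]-C[1])
hm=(z>158)&(z<172)&(rad<210); h=np.nanmean(W[hm],0); rel=h[:2]-C; print("handle",hm.sum(),h,np.hypot(*rel),np.arctan2(rel[1],rel[0])%(2*np.pi)-A0)
hole=((rad<170)&(z<97)).astype(np.uint8); k=cv2.connectedComponentsWithStats(hole); i=1+np.argmax(k[2][1:,4])
print("win",cv2.minAreaRect(unproj(n,np.argwhere(k[1]==i)[:,::-1],105)[:,:2].astype(np.float32)))
hsv=cv2.cvtColor(im,cv2.COLOR_BGR2HSV)
b=((rad<130)&(z>70)&(z<92)&((hsv[...,1]>110)|(hsv[...,2]>140))).astype(np.uint8)
k=cv2.connectedComponentsWithStats(b); i=1+np.argmax(k[2][1:,4]); m=k[1]==i
P=unproj(n,np.argwhere(m)[:,::-1],83)[:,:2]; print(m.sum(),np.nanmedian(z[m]),cv2.minAreaRect(P.astype(np.float32)))
e=np.linalg.eigh(np.cov(P.T))[1][:,1]; print("ang",np.arctan2(e[1],e[0])%np.pi,P.mean(0))
cv2.imwrite("pics/top2z.png",cv2.resize(im[120:320,180:380],None,fx=3,fy=3,interpolation=cv2.INTER_CUBIC))
v=im.copy(); v[m]=(0,0,255); cv2.imwrite("pics/top2m.png",cv2.resize(v[120:320,180:380],None,fx=3,fy=3))
```

```text
turned 0.9288568708690885
13.7667
handle 80 [522.28620917 -49.21867623 164.87866178] 172.22949532778466 0.9025869024517115
win ((635.46875, 78.75899505615234), (169.27273559570312, 207.4099884033203), 20.133018493652344)
975 81.66367517171558 ((635.6263427734375, 76.09000396728516), (41.50760269165039, 128.82818603515625), 20.278339385986328)
ang 1.924047439033465 [635.67038875  76.42791313]
```

View pics/top2z.png

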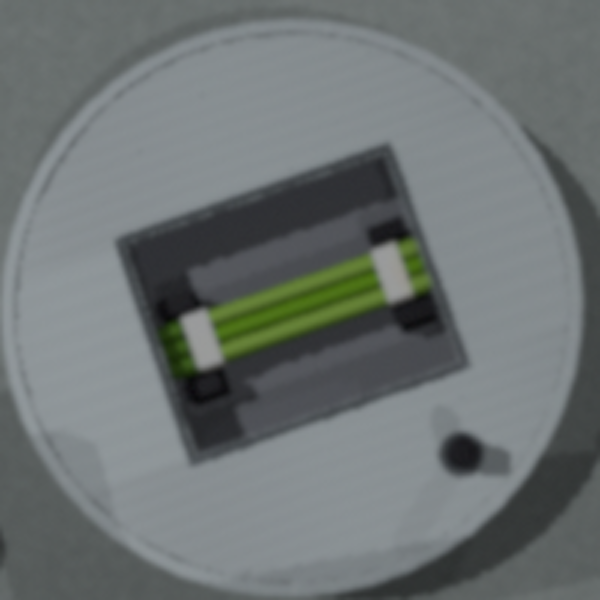

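View pics/top2m.png

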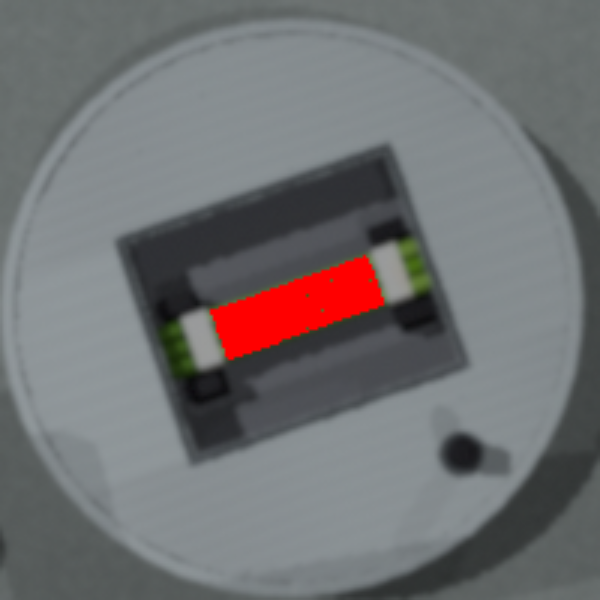

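```bash
cat > plan.py <<'E'
import numpy as np, heapq, itertools
obs=[(-300,300,-50,30),(-300,-202,0,99),(202,300,0,99),(-215,-105,99,105),(105,215,99,105),(-103,-71,0,55),(71,103,0,55)]
def edge(y0,y1,z0,z1,n=4):
    ys=np.arange(y0,y1+.1,n); zs=np.arange(z0,z1+.1,n)
    return np.r_[np.c_[ys,0*ys+z0],np.c_[ys,0*ys+z1],np.c_[0*zs+y0,zs],np.c_[0*zs+y1,zs]]
B=(-126,126,-14,14); G=(-40,40,76,140)
own=np.r_[edge(*B),edge(*G,8)]
OP=np.r_[tuple(edge(*o) for o in obs)]
def sd(P,o):
    c=np.array([(o[0]+o[1])/2,(o[2]+o[3])/2]);h=np.array([(o[1]-o[0])/2,(o[3]-o[2])/2]);q=abs(P-c)-h
    return np.hypot(*np.maximum(q,0).T)+np.minimum(q.max(1),0)
def clr(y,z,t):
    c,s=np.cos(t),np.sin(t); R=np.array([[c,-s],[s,c]])
    P=own@R.T+[y,z]; m=min(sd(P,o).min() for o in obs)
    Q=(OP-[y,z])@R; return min(m,sd(Q,B).min(),sd(Q,G).min())
Y=np.arange(-60,61,5);Z=np.arange(69,270,4);T=np.radians(np.arange(0,55,3))
from functools import lru_cache
@lru_cache(None)
def cl(i,j,k): return clr(Y[i],Z[j],T[k])
start=(12,2,0)
pq=[(0,start)];D={start:0};par={}
while pq:
    d,u=heapq.heappop(pq)
    if d>D[u]: continue
    if Z[u[1]]>=225: break
    for dd in itertools.product((-1,0,1),repeat=3):
        v=tuple(a+b for a,b in zip(u,dd))
        if v==u or not(0<=v[0]<len(Y) and 0<=v[1]<len(Z) and 0<=v[2]<len(T)): continue
        c=min(cl(*v),15)
        if c<3: continue
        w=(1+ (10/c)**2)*sum(map(abs,dd))**.5
        if D[u]+w<D.get(v,1e9): D[v]=D[u]+w;par[v]=u;heapq.heappush(pq,(D[v],v))
p=[u]
while p[-1] in par:p.append(par[p[-1]])
p=p[::-1]
for u in p: print(Y[u[0]],Z[u[1]],round(np.degrees(T[u[2]])),round(cl(*u),1))
E
python3 plan.py
```

```text
0 77 0 8.0
-5 77 0 8.0
-10 77 0 8.0
-15 77 0 8.0
-20 77 0 8.0
-25 77 0 8.0
-30 81 3 7.9
-30 85 6 7.8
-30 89 9 7.6
-30 93 12 7.5
-25 97 15 6.4
-20 101 15 6.1
-15 101 15 7.4
-10 101 15 6.4
-5 105 15 6.1
0 105 15 7.4
5 105 15 6.3
10 109 15 6.1
15 109 15 7.4
20 109 15 7.9
25 109 15 7.9
30 113 15 10.9
35 117 15 14.7
35 121 15 14.7
35 125 15 14.7
35 129 15 15.5
35 133 15 16.5
35 137 15 17.5
35 141 15 18.6
35 145 15 19.6
35 149 15 20.6
35 153 15 21.7
35 157 15 22.7
35 161 15 24.0
35 165 15 25.9
35 169 15 28.3
35 173 15 31.0
35 177 15 33.9
35 181 15 37.0
35 185 15 40.3
35 189 15 43.8
35 193 15 47.3
35 197 15 50.8
35 201 15 54.5
35 205 15 58.2
35 209 15 61.9
35 213 15 65.6
35 217 15 69.4
35 221 15 73.2
35 225 15 77.0
```

```bash
cat >> h.py <<'E'
ANG=1.918; DC=np.array([636.8,78.8]); BC=np.array([636.5,76.5])
ey=np.array([np.cos(ANG),np.sin(ANG)]); ex=np.array([ey[1],-ey[0]]); LAT=(BC-DC)@ex; S0=(BC-DC)@ey
def pose(s,z,deg):
    th=np.radians(deg); x=np.r_[ex,0]; y=np.r_[ey,0]; tz=np.sin(th)*y-np.array([0,0,np.cos(th)])
    R=np.c_[np.cross(x,tz),x,tz]; return np.r_[DC+LAT*ex+s*ey,z]+5*tz,R
E
python3 - <<'E'
from h import *
p,R=pose(S0,250,0); move_ptp(p,R); grip(0.85)
p,R=pose(S0,120,0); move_l(p,v=150)
p,R=pose(S0,69,0); print("hit",move_l(p,v=60,stop_force=8)); print(read_position(),p)
grip(0.0); print("w",read_gripper_width()*94,read_ft_force(),read_clock())
p,R=pose(S0,78,0); print(move_l(p,v=30,stop_force=12)); dwell(.3); print(read_ft_force(),read_wrist_torque(),read_gripper_width()*94,read_clock())
im,_=camera("scene"); cv2.imwrite("pics/scene3.png",cv2.resize(im[120:330,250:490],None,fx=3,fy=2.8)[:600,:720])
E
```

```text
hit False
[636.91917551  76.45691413  64.48182577] [636.5  76.5  64. ]
w 41.5772899822088 [ 0.6692112   0.00201153 -0.31862068] 19.35
False
[-0.24797235  0.12096146 -2.08485872] [-0.08216235  0.02424644  0.02941777] 41.772657179063366 20.1
```

View pics/scene3.png

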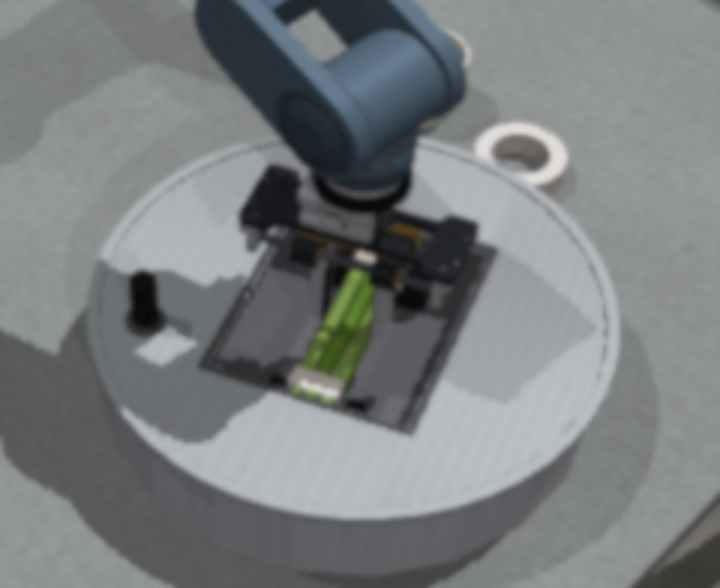

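Run:
```python
from h import *
W=[(-26,78,0),(-30,86,6),(-30,93,12),(-26,97,15),(0,104,15),(25,110.5,15),(35,118,16)]
ok=True
for w in W:
    p,R=pose(*w); h=move_l(p,v=40,rot=R,stop_force=6); print(w,h,np.round(read_ft_force(),1),np.round(read_wrist_torque(),2),round(read_gripper_width()*94,1))
    if h: ok=False;break
print(read_clock(),read_position())
im,_=camera("scene"); cv2.imwrite("pics/scene4.png",cv2.resize(im[120:330,250:490],None,fx=3,fy=2.8)[:600,:720])
im,_=camera("top"); cv2.imwrite("pics/top4.png",cv2.resize(im[120:320,180:380],None,fx=3,fy=3))
```

```text
(-26, 78, 0) False [-0.   1.2 -1.9] [-0.09  0.05 -0.04] 41.7
(-30, 86, 6) False [-0.  -0.1 -0.9] [-0.15  0.04 -0.01] 41.4
(-30, 93, 12) False [-0.2  0.7 -2.1] [-0.23 -0.04 -0.  ] 41.6
(-26, 97, 15) True [-0.4 -0.8 -3.2] [-0.28 -0.02 -0.03] 41.5
21.8 [643.91237709  54.07359979  90.33187179]
```

View pics/scene4.png

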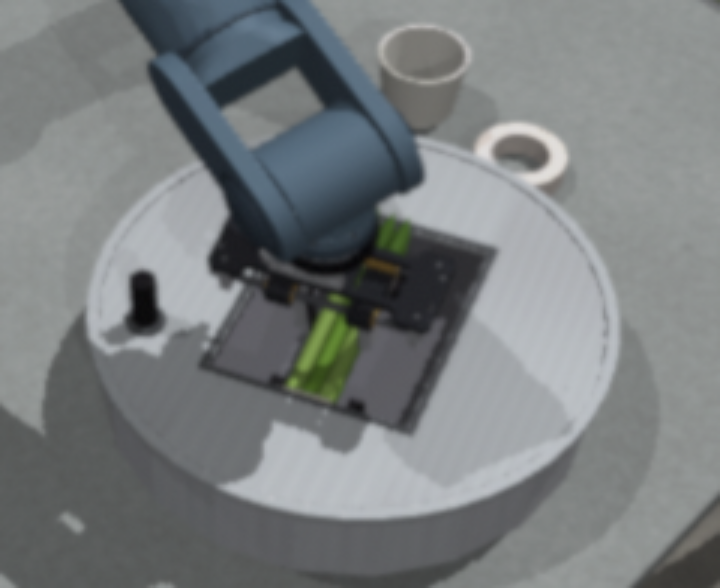

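View pics/top4.png

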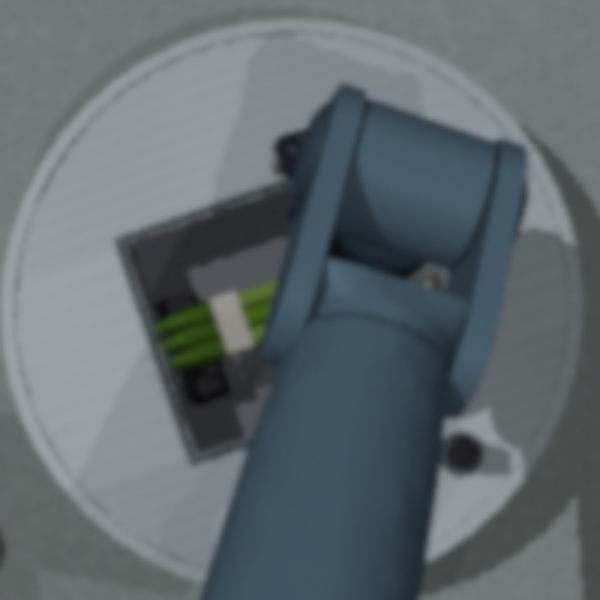

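Run:
```python
from h import *
print(read_ft_force(),read_ft_force(),read_wrist_torque(),read_tool_rot()[:,2],np.degrees(np.arccos(-read_tool_rot()[2,2])))
for n in ("top","scene"):
    im,d=camera(n); W=cloud(n,d); hsv=cv2.cvtColor(im,cv2.COLOR_BGR2HSV)
    rad=np.hypot(W[...,0]-DC[0],W[...,1]-DC[1]); g=(hsv[...,0]>25)&(hsv[...,0]<65)&(hsv[...,1]>110)&(rad<190)
    P=W[g]; s=(P[:,:2]-DC)@ey; l=(P[:,:2]-DC)@ex
    print(n,g.sum())
    for a in range(-120,130,15):
        k=(s>=a)&(s<a+15)
        if k.sum()>5: print(a,k.sum(),np.round(np.nanpercentile(P[k,2],[20,50,90]),1),np.round(np.nanmedian(l[k]),1))
    print(np.nanpercentile(s,[0.5,99.5]))
```

```text
[ 0.33905059 -1.73806809 -1.84038615] [ 0.33905059 -1.73806809 -1.84038615] [-0.47742042 -0.21923412 -0.108926  ] [-0.08802694  0.23304749 -0.96847309] 14.425337436522826
top 423
0 9 [111.7 113.1 114.9] 12.8
15 71 [113.1 115.4 118.4] 4.6
30 27 [114.2 117.3 120.1] -1.7
60 132 [120.4 123.1 126.5] -3.9
75 120 [120.7 124.8 128.2] -4.1
90 58 [108.2 123.1 127.1] -1.5
[ 11.6330049  105.09401121]
scene 556
-105 17 [ 93.2  95.9 100. ] -0.5
-90 106 [ 92.6  95.7 102.7] 3.9
-75 98 [ 96.5  98.9 103.1] 1.5
-60 93 [ 98.2 100.4 105.4] 2.0
-45 85 [100.4 104.  107.1] -1.1
-30 63 [102.9 106.2 110.5] -5.9
-15 8 [109.  110.2 112.9] -9.9
0 7 [107.1 109.5 110.8] -9.9
60 40 [119.3 122.1 127.1] 10.3
75 35 [119.8 122.7 126.1] 9.0
[-93.83614546  90.15247469]
```

Run:
```python
from h import *
def w3(s,l,z): return np.r_[DC+s*ey+l*ex,z]
print("tip px", [(np.round((P[:2]-DC)@ey,1),np.round((P[:2]-DC)@ex,1)) for P in unproj("top",[(232.3,228.3),(236.7,241.7)],120)])
out=[]
for n,(x,y) in (("top",(190,150)),("scene",(300,150))):
    im,d=camera(n); f=5
    z=cv2.resize(im[y:y+118,x:x+158],None,fx=f,fy=f,interpolation=cv2.INTER_CUBIC)
    def line(P,c):
        q=np.round((proj(n,P)-[x,y]+.5)*f).astype(int); cv2.polylines(z,[q.reshape(-1,1,2)],True,c,1)
    line([w3(-105,-85,105),w3(105,-85,105),w3(105,85,105),w3(-105,85,105)],(0,0,255))
    for t,c in ((14.4,(255,0,0)),(9.4,(0,255,255))):
        t=np.radians(t); pts=[]
        for a,b in ((-125,-21),(125,-21),(125,21),(-125,21)):
            pts.append(w3(-26.8+a*np.cos(t)-14*np.sin(t),LAT+b,95+a*np.sin(t)+14*np.cos(t)))
        line(pts,c)
    cv2.imwrite(f"pics/{n}5.png",z)
```

```text
tip px [(np.float64(99.0), np.float64(13.8)), (np.float64(99.2), np.float64(-18.0))]
```

View pics/top5.png

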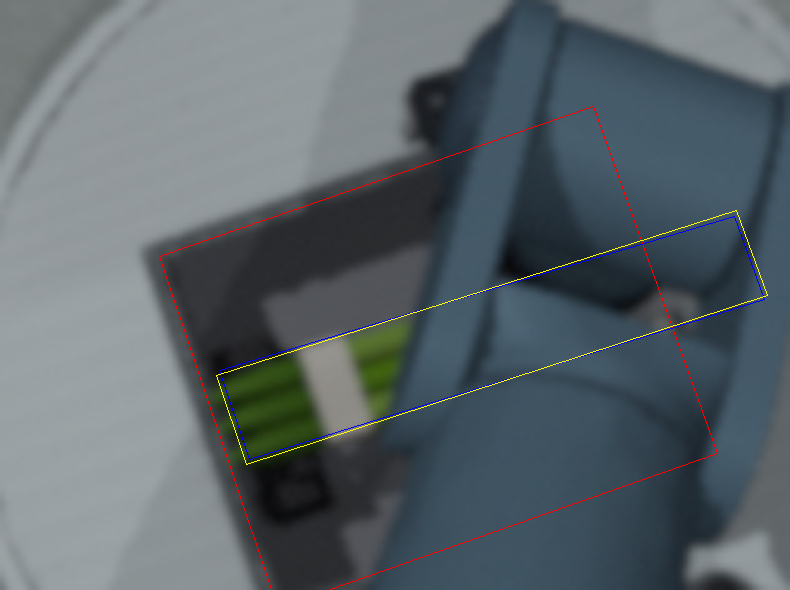

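View pics/scene5.png

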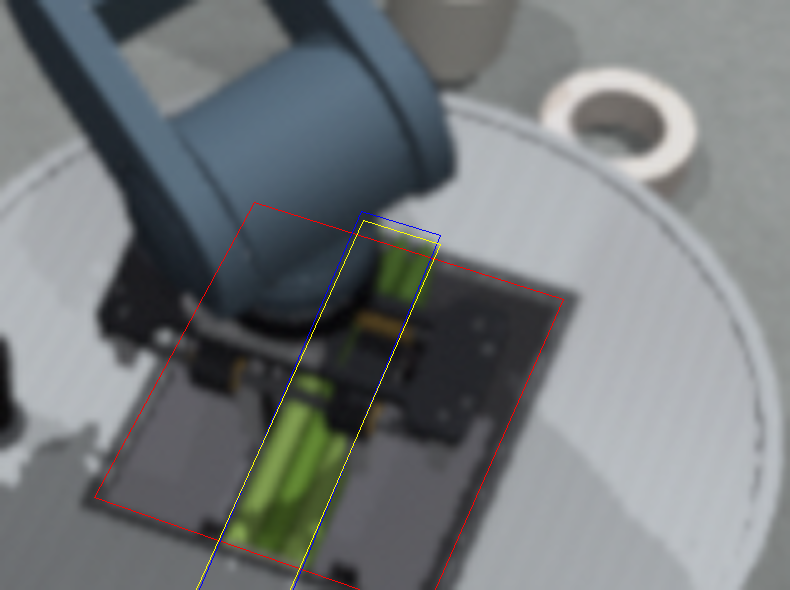

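```bash
cat >> h.py <<'E'
def look(tag=None):
    for n in ("top","scene"):
        im,d=camera(n); W=cloud(n,d); hsv=cv2.cvtColor(im,cv2.COLOR_BGR2HSV)
        rad=np.hypot(W[...,0]-DC[0],W[...,1]-DC[1]); g=(hsv[...,0]>25)&(hsv[...,0]<65)&(hsv[...,1]>110)&(rad<190)&(W[...,2]>60)
        g=cv2.erode(g.astype(np.uint8),np.ones((3,3)))>0
        P=W[g]; s=(P[:,:2]-DC)@ey
        if len(s)>20:
            c=np.polyfit(s,P[:,2],1); r=P[:,2]-np.polyval(c,s); k=abs(r)<8; c=np.polyfit(s[k],P[k,2],1)
            print(n,len(s),"tilt",round(np.degrees(np.arctan(c[0])),1),"z@0",round(c[1],1),"s range",np.round(np.percentile(s,[1,99]),1))
        if tag: cv2.imwrite(f"pics/{n}{tag}.png",cv2.resize(im[100:330,170:490],None,fx=2.5,fy=2.5))
E
python3 - <<'E'
from h import *
look()
for w in [(-33,95,14.4),(-33,98,18)]:
    p,R=pose(*w); h=move_l(p,v=30,rot=R,stop_force=6); dwell(.2); print(w,h,np.round(read_ft_force(),1),np.round(read_wrist_torque(),2)); look()
    if h: break
print(read_clock())
E
```

```text
top 254 tilt 8.9 z@0 112.4 s range [16.5 93.3]
scene 383 tilt 9.7 z@0 110.5 s range [-88.9  81.7]
(-33, 95, 14.4) False [ 0.2 -0.9 -1.5] [-0.28 -0.06 -0.04]
top 279 tilt 8.8 z@0 114.1 s range [ 9.1 88.8]
scene 395 tilt 9.5 z@0 111.9 s range [-94.8  75.8]
(-33, 98, 18) False [-0.3 -0.2 -3.3] [-0.28 -0.06  0.  ]
top 390 tilt 12.5 z@0 119.2 s range [-7.1 88. ]
scene 365 tilt 13.3 z@0 117.5 s range [-92.9  75.8]
23.4167
```

Run:
```python
from h import *
for w in [(-33,100,21),(-13,105.7,21),(7,111.5,21),(27,117.2,21),(34,121,21)]:
    p,R=pose(*w); h=move_l(p,v=30,rot=R,stop_force=6); dwell(.1); print(w,h,np.round(read_ft_force(),1),np.round(read_wrist_torque(),2)); look()
    if h: break
look(6)
print(read_clock(),read_gripper_width()*94)
```

```text
(-33, 100, 21) False [-0.2 -0.6 -1.3] [-0.33 -0.09  0.01]
top 474 tilt 15.8 z@0 122.7 s range [-20.2  86.6]
scene 279 tilt 16.5 z@0 121.9 s range [-93.6  61.8]
(-13, 105.7, 21) False [-0.2 -0.  -1.6] [-0.35 -0.06  0.01]
top 455 tilt 15.5 z@0 123.2 s range [-0.  99.2]
scene 320 tilt 16.0 z@0 121.1 s range [-75.7  83.5]
(7, 111.5, 21) False [-0.4  0.2 -1.8] [-0.41 -0.03 -0.03]
top 394 tilt 16.0 z@0 123.0 s range [ 25.5 115.6]
scene 367 tilt 15.8 z@0 121.2 s range [-93.6 107.2]
(27, 117.2, 21) False [-0.8 -0.5 -2.1] [-0.35 -0.05 -0.  ]
top 381 tilt 16.0 z@0 122.9 s range [ 44.6 135.7]
scene 463 tilt 16.2 z@0 121.3 s range [-90.4 127.1]
(34, 121, 21) False [ 0.3  0.  -1.3] [-0.39 -0.05  0.01]
top 395 tilt 15.5 z@0 125.6 s range [ 53.6 142.3]
scene 500 tilt 16.2 z@0 123.0 s range [-83.1 133.7]
top 399 tilt 16.2 z@0 124.4 s range [ 54.1 142.3]
scene 466 tilt 16.6 z@0 122.9 s range [-83.8 132.8]
27.7083 41.59837244059306
```

View pics/scene6.png

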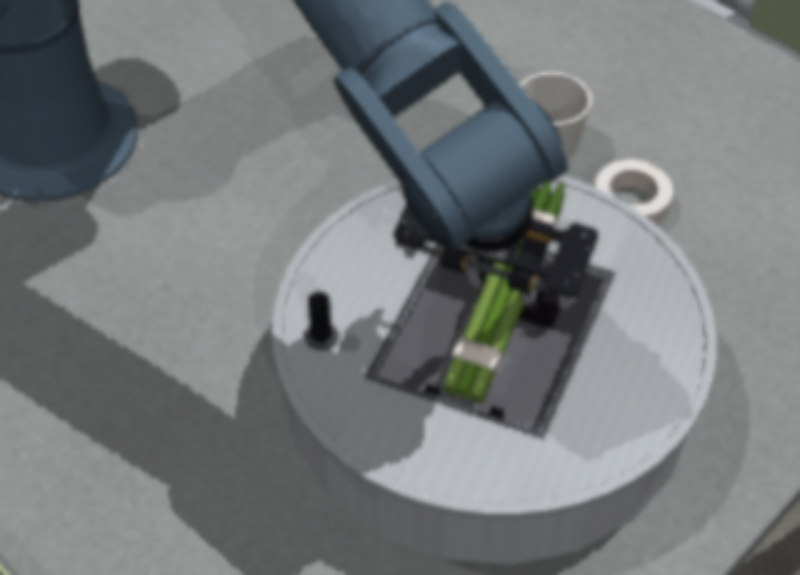

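View pics/top6.png

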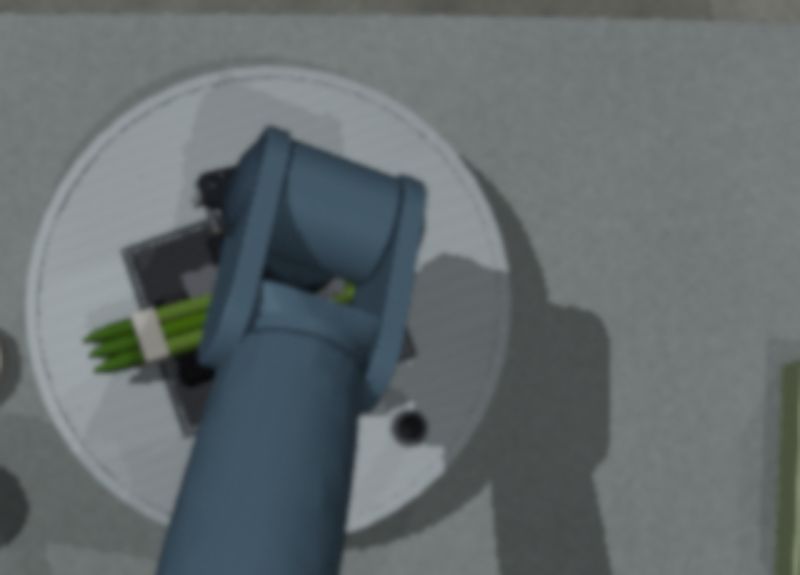

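Run:
```python
from h import *
p,R=pose(34,165,21); print(move_l(p,v=50,stop_force=6)); look()
p,R=pose(34,320,21); print(move_l(p,v=80)); 
p,R=pose(5,320,21); print(move_l(p,v=50)); dwell(1)
print(read_clock(),read_position(),read_ft_force(),read_gripper_width()*94,np.abs(read_dq()).max()); look(7)
n="top"; im,d=camera(n); W=cloud(n,d); z=W[...,2]; hm=(z>158)&(z<172)&(np.hypot(W[...,0]-C[0],W[...,1]-C[1])<190); 
h=np.nanmean(W[hm],0); print(hm.sum(),h, np.arctan2(*(h[:2]-C)[::-1])%(2*np.pi)-A0)
n="scene"; im,d=camera(n); W=cloud(n,d)
hsv=cv2.cvtColor(im,cv2.COLOR_BGR2HSV); g=(hsv[...,0]>25)&(hsv[...,0]<65)&(hsv[...,1]>110)&(np.hypot(W[...,0]-C[0],W[...,1]-C[1])<190)
print("bundle z range",np.nanpercentile(W[g][:,2],[1,50,99]),g.sum())
```

```text
False
top 424 tilt 16.3 z@0 167.7 s range [-67. 142.]
scene 529 tilt 16.4 z@0 166.1 s range [-83.7 135.4]
False
False
32.6667 [633.50793668  84.80419185 315.36410786] [-0.33990787  0.40986432 -1.78094709] 40.930229293734115 0.0014630243341209731
top 712 tilt 16.0 z@0 331.8 s range [-103.7  116.4]
scene 678 tilt 16.4 z@0 329.8 s range [-112.4  104.1]
80 [522.28567775 -49.21634593 164.90906885] 0.9025755577957701
bundle z range [276.86844533 318.77497687 410.34501517] 982
```

View pics/scene7.png

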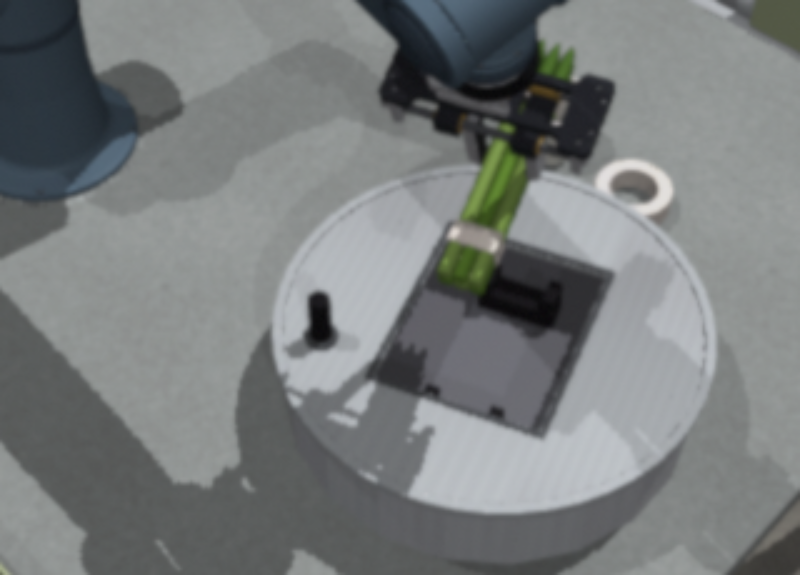

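View pics/top7.png

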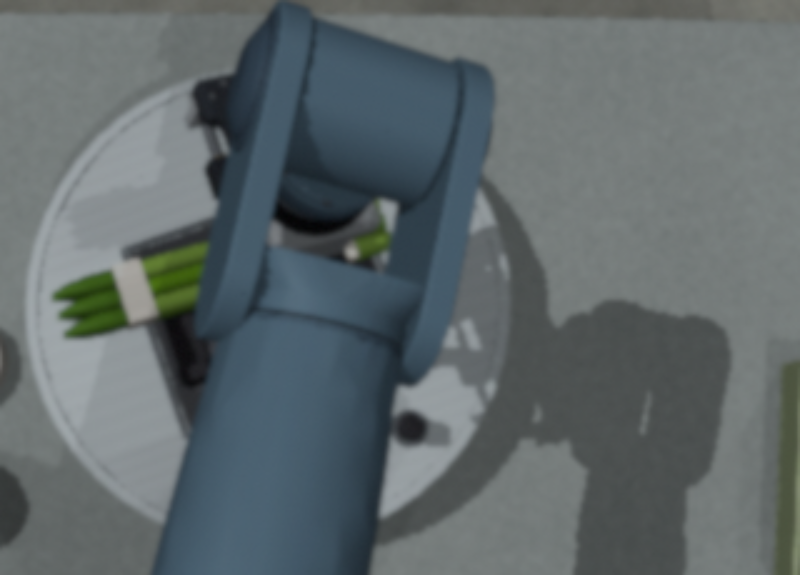

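Run:
```python
from h import *
print(read_clock(),read_gripper_width()*94,read_ft_force()); print(close_job())
```

```text
32.8667 41.75167823656212 [-0.09118124 -0.81171392 -1.67610568]
the job is handed in; nothing more can be done
None
```

The cover is turned to its stop, and the bundle is out of the drum and held motionless above it. I handed the job in at 32.9 s.

- **Cover:** I turned it counter-clockwise by the peg about 0.90 rad, until the stop pushed back with 10 N. The handle stood at the same angle (0.9026 rad of turn) before and after the extraction. The window lay parallel to the bundle to within about 1°.
- **Extraction:** I grasped the bundle through the window, slid it towards its butt end, tipped it tip-first and drew it out.
- **Contact on the way out:** One move stopped early on a 6 N force change, probably the tip touching the window edge. The bundle also turned about 5° in the grip. I backed off, tilted further and carried on with no further stops.
- **Final state:** The lowest visible part of the bundle is at z ≈ 277 mm, about 170 mm above the cover. The grip opening is 41.8 mm, matching the bundle's width. The force reading is steady at about 1.7 N, the bundle's weight, and joint speeds are about zero.
- **Bystanders:** I saw no change in the tape roll or the tub by eye. I did not measure them again, and the tray was only partly in the last pictures.

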